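# Demould a model-car bracket

## Task

Flip the cam lever on the aluminium mould fully open, right over and away from the cavity, and leave it open. Then lift the moulded bracket straight up out of the cavity and lay it flat, right way up, on the floor of the empty tray, setting it down rather than dropping it. Leave the other things on the bench where they are.

Things in the scene. Friction and masses are not known exactly. Their poses are not given: they have to be found in the camera images.
- mould: aluminium mould block fixed to the bench, 195 x 110 x 40 mm high; origin on the bench under the centre of the cavity, x along the block towards the lever's pivot, y across, z up. The block reaches from x = -85 to +110 mm. The cavity is open at the top, 127 mm (x) by 59 mm (y), 16 mm deep, its floor 24 mm above the bench.
- cam_hinge (a point): pivot of the cam lever on the mould, 85 mm along +x from the mould's origin, 55 mm above the bench; the hinge axis is the mould's y axis.
- lever_grip (a point): middle of the paddle at the free end of the steel cam lever, 104 mm from the pivot. Paddle: 20 mm wide across (along the mould's y), 34 mm long, 16 mm thick; the arm to the pivot is 14 mm wide. Closed, it hangs over the cavity, pointing along the mould's -x and 35 deg up, 115 mm above the bench. Pinched across its 20 mm from above, it can swivel between the fingers.
- cam_lever (a joint): cam lever angle: 0 closed, growing as it swings up and over towards the mould's +x; 0.96 upright, 1.7 rad fully open at its stop, leaning 42 deg past upright. Starts at 0 to 0.2; light friction (1 to 2 N at the paddle), stays where left. Closed, a short nose by the pivot covers one end of the bracket.
- bracket_web (a point): centre of the upright web of the bracket in the cavity. Black plastic, 0.14 kg: base 124 x 56 x 10 mm; on it a web 60 mm long, 14 mm thick (its y), 44 mm high, to pinch from above, and an 8 mm pad at each end. This point is 32 mm above the underside and 10 mm along -x from the base's middle; x along the bracket, about along the mould's x, z up. Play in the cavity 1.5 mm a side.
- tray_in (a point): centre of the inner floor of the empty grey tray, fixed to the bench: outside 176 (x) x 106 (y) x 16 mm high, walls 5 mm, inside 166 x 96 mm, floor 5 mm above the bench; x along its length.
- finished_web (a point): web of a second, finished bracket of the same shape, lying in the other, similar tray: leave it there.
- tyre_a_center (a point): centre of a black model-car tyre with white wheel, lying flat, 66 mm across, 29 mm high; bystander.
- tyre_b_center (a point): centre of a second such tyre; bystander.
- glue_center (a point): centre of an upright white bottle, 36 mm across, 95 mm high; bystander.
- tape_center (a point): centre of a roll of tape lying flat, 90 mm across, 24 mm high; bystander.
- driver_mid (a point): middle of a screwdriver lying on the bench, 190 mm long; bystander.
- tyre_c_center (a point): centre of a further such tyre; bystander.
- tyre_d_center (a point): centre of a further such tyre; bystander.
There are look-alikes about, which are no part of the job. What is shaped like the part that bears bracket_web but blue or orange is not meant.

How it is judged:
On the way, in this order (a step that is already met when the one before it is completed fails the run):
1. the cam lever is flipped open (value of joint cam_lever above 1.3 rad), for 0.2 s.
2. the bracket is lifted clear of the cavity (z of bracket_web in the frame of mould above 0.078 m), for 0.1 s.
At the end, for the whole second after the job is handed in: The cam lever is open beyond 1.3 rad; the bracket rests at peace on the floor of the empty tray, wholly inside its rim, right way up and flat to within 0.06 rad (its underside within 4 mm of the tray floor) (value of joint cam_lever above 1.3 rad and x of bracket_web in the frame of tray_in between -0.045 and 0.045 m and y of bracket_web in the frame of tray_in between -0.03 and 0.03 m and z of bracket_web in the frame of tray_in below 0.036 m and angle between bracket_web's own z axis and vertical below 0.06 rad and linear speed of bracket below 0.02 m/s); the robot touches nothing.
It fails at once if the bracket is dropped (falls free faster than 0.6 m/s, as from about 20 mm) (linear speed of bracket above 0.6 m/s and contact force between bracket and the fingers below 0.1 N).
It fails at once if the finished bracket is moved more than 25 mm (distance of finished_web from where it was at the start of the episode above 0.025 m).
It fails at once if a tyre, the bottle, the tape roll or the screwdriver is moved more than 30 mm (distance of any of tyre_a_center, tyre_b_center, glue_center, tape_center, driver_mid, tyre_c_center, tyre_d_center from where it was at the start of the episode above 0.03 m).
It also fails if it takes over 45 s, if anything falls off the work surface, if the arm or the gripper's body presses on something with over 40 N, if the wrist force passes 120 N, or if a joint passes its speed limit or range.

## Robot

A 6-joint arm with a two-finger parallel gripper is mounted at the origin on the work surface. World frame = base frame: x ahead of the robot, y to its left, z up, the work surface at z = 0. Lengths are in m, angles in rad, forces in N, time in s.
With the tool pointing down it reaches from about 0.25 to 0.725 m from the base axis. Payload 4 kg.
Tool frame: the origin (TCP) lies at the very end of the fingers, on their centre line; the grasp point (between the pads) lies 19 mm behind it; x points along the fingers, z is the direction in which the jaws open and shut, and the axes are right-handed (so a half turn about x gives the same grasp; the last joint's range is limited). The gripper opens to 85 mm and grips with 20 to 120 N. Pads are 22 mm wide; open, the fingers measure 114 mm over their backs; the gripper's body (76 mm by 85 mm) begins 54 mm behind the grasp point. The pads swing forward as they close: fully open they stand 13 mm farther back than shut.
Start: joints at [-1.247, 0.241, 0.005, 1.335, 0, 1.571], TCP at [0.159, -0.474, 0.231] pointing down, gripper open.
Joint ranges: [-2.72, 2.72], [-1.05, 1.87], [-1.09, 1.28], [-1.99, 2.15], [-1.42, 1.44], [-3.14, 3.14]. Speed limits (rad/s): [2.79, 2.79, 3.14, 3.14, 3.14, 3.14].

## Interface

Orientations are given as a unit quaternion [x, y, z, w].
In Python, from workcell import bot gives the robot as it stands.
- The arm moves only by the tool apply_moves, never from a script. Its argument "targets" is one flat list of numbers, 7 for each row, row after row: the shift along the tool's x, y, z in units of 25 cm (1.0 is 25 cm), then the turn, a rotation vector about the tool's x, y, z in units of 0.5 rad (1.0 is 0.5 rad), then the opening, from 0 (shut) to 1 (fully open). In form: [tx, ty, tz, wx, wy, wz, claw, tx, ty, tz, wx, wy, wz, claw, ...]. A call has 1 to 12 rows; each row is the pose to reach, as a shift and turn from the pose commanded when the call began, along the tool's axes at that moment; what a row does not reach only later rows make up. A row lasts 1/12 s, in which the tool goes at most 41.7 mm and 7.16 degrees, less where a joint would pass 70% of its speed; a pose out of reach is approached as far as the arm can. A call with a number of a shift or a turn outside -1 to 1 is refused whole. A call with a gripper value outside its range is refused whole. The fingers move at their own pace and stop on an object; the grip force is fixed at half the most. Time passes only in rows, so rows that repeat a pose let the fingers close. It gives the time, the measured TCP pose, the force and the opening at its end, in the units of the state.
- bot.get_obs(): the state, without advancing time (a new reading comes with each control period).
- bot.camera(name): name is "scene" or "top"; returns (picture, depth): 480x640x3 uint8, red, green, blue; 480x640 float32, m along the optical axis (not along the pixel's ray), 0 where there is no reading.
- bot.camera_params(name): a dict with "fx", "fy", "cx", "cy" (pixels), "T" (4x4, takes a point from camera to world coordinates). Camera axes: x right, y up, looking along -z (the intrinsics and any distortion apply to the point x, -y, -z); pixel columns grow to the right and rows downward; lengths in m; the calibration is good to about 2 mm. A picture is of the moment at which its call begins. camera_params takes no time and is no camera call.
- bot.job_done(): hands the job in, once; it reports no verdict.
The state is a dict: "clock": time; "joint_pos": joint angles; "joint_vel": joint speeds; "tau": joint torques, N m; "eef_pos": TCP position; "tool_rot": TCP orientation; "ft_force": force on the tool from outside, world axes, zero at the start; "ft_torque": the same for the moment, N m; "grip_width": finger opening in m.
Only numpy, scipy, OpenCV 4.12 (cv2) and the standard library are available. Lean on these libraries where they do the work, as an engineer would, in place of code of your own. Each camera call takes 0.05 s, during which the arm holds its last target.

## Working session

There is one attempt and no reset: what is moved stays moved. The work goes in short steps, Python scripts to look and compute and a tool call to move; the robot and the scene stay as the last step left them, time stands still between calls to the robot, and variables do not carry over. Pictures are saved under pics/ and viewed, and the job is handed in when it is done.

Besides the shell and the picture viewer there is one more tool, called after "Request:" in YAML: its name, and indented under it one key for each argument. apply_moves: Moves the arm, as the interface text tells. Its arguments: {"type":"object","properties":{"targets":{"type":"array"}},"required":["targets"]}

```bash
mkdir -p pics; ls
python3 - <<'E'
from workcell import bot
import cv2,numpy as np
o=bot.get_obs();print({k:np.round(v,3).tolist() for k,v in o.items()})
for n in("scene","top"):
    p,d=bot.camera(n);cv2.imwrite(f"pics/{n}0.png",p[:,:,::-1]);np.save(f"{n}0.npy",d);np.save(f"{n}0p.npy",p)
    c=bot.camera_params(n);print({k:np.round(v,4).tolist() for k,v in c.items()}, d.min(),d.max())
E
```

```text
pics
{'clock': 0.0, 'joint_pos': [-1.247, 0.241, 0.004, 1.335, 0.0, 1.571], 'joint_vel': [-0.0, 0.0, 0.0, 0.001, 0.001, 0.0], 'tau': [0.001, -37.232, 25.241, 0.017, -0.0, -0.0], 'eef_pos': [0.159, -0.473, 0.23], 'tool_rot': [0.413, 0.575, -0.412, 0.573], 'ft_force': [0.296, 0.278, 0.05], 'ft_torque': [-0.004, -0.043, -0.007], 'grip_width': 0.085}
{'fx': 602.1807, 'fy': 602.1807, 'cx': 323.6599, 'cy': 235.7772, 'T': [[0.2867, -0.7777, 0.5594, 1.2826], [0.958, 0.2356, -0.1634, -0.2257], [-0.0048, 0.5828, 0.8126, 1.1349], [0.0, 0.0, 0.0, 1.0]]} 0.0 2.771322
{'fx': 476.4909, 'fy': 476.4909, 'cx': 324.8796, 'cy': 237.2902, 'T': [[-0.0116, 0.9834, -0.1813, 0.3393], [-0.9999, -0.0102, 0.0082, 0.0055], [0.0063, 0.1814, 0.9834, 1.3298], [0.0, 0.0, 0.0, 1.0]]} 0.0 2.2871225
```

View pics/scene0.png

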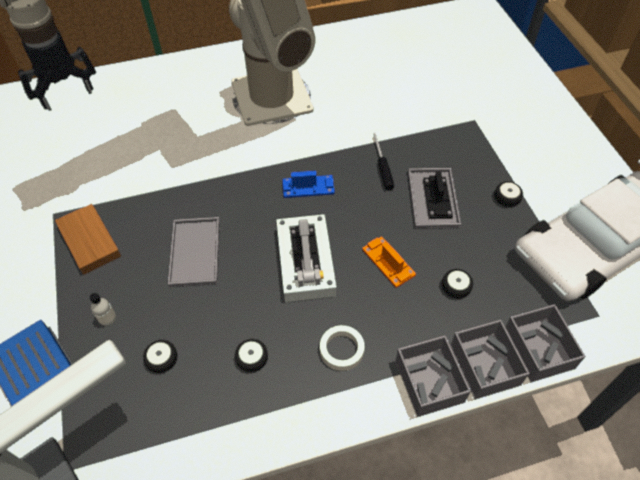

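View pics/top0.png

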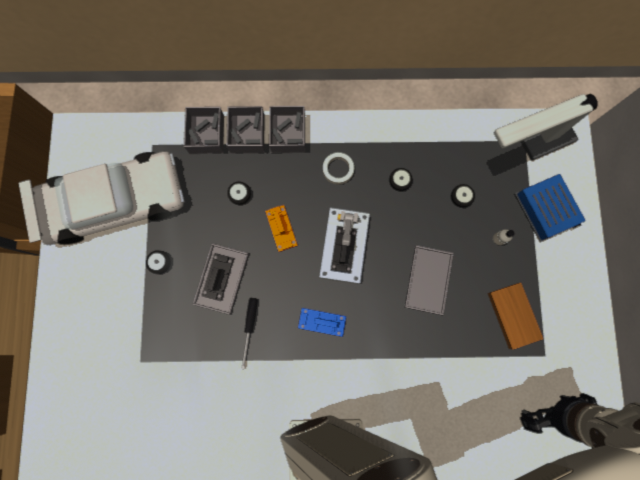

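The scene view shows the mould at (306,257), with the empty tray at (194,250) and the finished bracket's tray at (434,197). In the top view they are at (345,246), (430,280) and (220,278). The black brackets are at top (345,246), in the mould, and (218,277), finished in its tray. The blue (322,322) and orange (281,228) ones are look-alikes. The black one in the mould under the lever fits the description. I'll enlarge it to confirm.

Run:
```python
import cv2,numpy as np
a=np.load('top0p.npy')[195:300,305:385,::-1];b=np.load('scene0p.npy')[205:310,266:346,::-1]
o=np.hstack([cv2.resize(x,None,fx=5,fy=5,interpolation=cv2.INTER_CUBIC) for x in(a,b)])
cv2.imwrite('pics/crop0.png',o)
```

```text
(no output)
```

View pics/crop0.png

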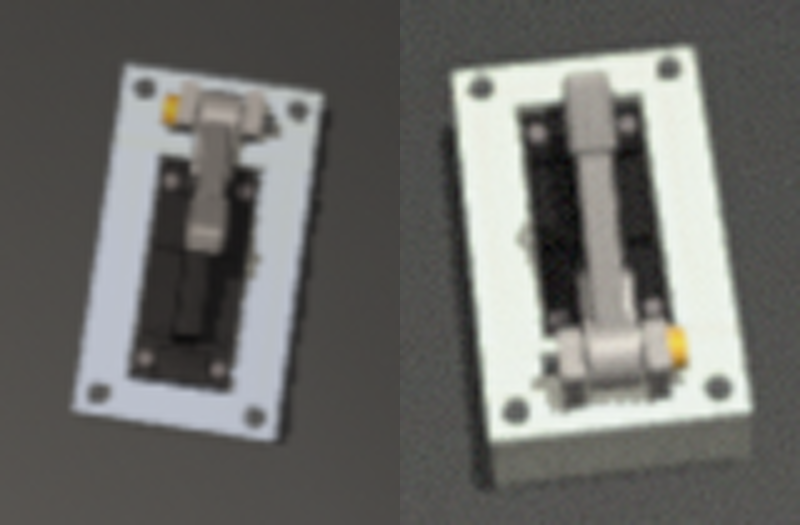

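The left crop (top view) shows the black bracket in the white block. The lever pivot and yellow knob are at the upper end, at about top (349,217), and the paddle hangs at about (346,242). The pivot is therefore on the far side, so mould +x is roughly world +x. Next I'll measure.

```bash
cat > h.py <<'E'
import cv2,numpy as np
from workcell import bot
def cast(n,uv,z):
    c=bot.camera_params(n);T=np.array(c['T']);uv=np.atleast_2d(uv).astype(float)
    d=np.c_[(uv[:,0]-c['cx'])/c['fx'],-(uv[:,1]-c['cy'])/c['fy'],-np.ones(len(uv))]@T[:3,:3].T
    return T[:3,3]+d*((z-T[2,3])/d[:,2])[:,None]
def proj(n,P):
    c=bot.camera_params(n);T=np.array(c['T']);q=(np.atleast_2d(P)-T[:3,3])@T[:3,:3]
    return np.c_[c['cx']+c['fx']*q[:,0]/-q[:,2],c['cy']-c['fy']*q[:,1]/-q[:,2]]
def pts(n,d):
    c=bot.camera_params(n);T=np.array(c['T']);v,u=np.mgrid[:480,:640]
    P=np.stack([(u-c['cx'])/c['fx']*d,-(v-c['cy'])/c['fy']*d,-d],-1)
    return P@T[:3,:3].T+T[:3,3]
def rect(mask):
    cs,_=cv2.findContours(mask.astype(np.uint8),cv2.RETR_EXTERNAL,cv2.CHAIN_APPROX_NONE)
    return max(cs,key=cv2.contourArea)[:,0]
def fit(n,mask,z):
    k=rect(mask);P=cast(n,k,z)[:,:2].astype(np.float32)
    (c,s,a)=cv2.minAreaRect(P*1000);
    return c,s,a
E
python3 - <<'E'
from h import *
for n,roi in(("top",(195,300,305,385)),("scene",(205,310,266,346))):
    p=np.load(n+'0p.npy').astype(int);d=np.load(n+'0.npy');X=pts(n,d)
    m=np.zeros((480,640),bool);r=roi;m[r[0]:r[1],r[2]:r[3]]=True
    b=p.min(2)>150
    print(n,'mould',fit(n,m&b,.04), 'z med',np.median(X[m&b][:,2]))
    # tray by depth/colour
    R=(225,330,390,470) if n=="top" else (200,300,155,235)
    mm=np.zeros_like(m);mm[R[0]:R[1],R[2]:R[3]]=True
    print([p[280,430],p[330,430]] if n=="top" else [p[250,194],p[310,194]])
    t=mm&(p.min(2)>75)
    print('tray',t.sum(),fit(n,t,.016),'z',np.median(X[t][:,2]))
    Y=m&(p[...,0]-p[...,2]>60); print('yellow',np.argwhere(Y).mean(0)[::-1],X[Y].mean(0), cast(n,np.argwhere(Y).mean(0)[::-1],.055))
    # high points
    hi=m&(X[...,2]>.075); q=X[hi]; o=np.argsort(q[:,2]); print('lever hi',len(q)); print(np.round(q[o[::max(1,len(q)//12)]],3))
E
```

```text
top mould ((556.1368408203125, -57.91534423828125), (108.5702896118164, 193.67393493652344), 80.74441528320312) z med 0.03931910307896014
[array([119, 111, 108]), array([72, 69, 68])]
tray 2452 ((460.6671142578125, -292.58697509765625), (107.24149322509766, 176.6940460205078), 77.54407501220703) z 0.004815214122696365
yellow [338.875 216.25 ] [ 0.63093493 -0.04394465  0.06208216] [[ 0.63256403 -0.04422319  0.055     ]]
lever hi 248
[[ 0.541 -0.056  0.075]
 [ 0.543 -0.05   0.077]
 [ 0.527 -0.053  0.079]
 [ 0.605 -0.07   0.08 ]
 [ 0.601 -0.067  0.087]
 [ 0.585 -0.069  0.099]
 [ 0.577 -0.065  0.112]
 [ 0.564 -0.067  0.127]
 [ 0.539 -0.053  0.134]
 [ 0.557 -0.061  0.138]
 [ 0.546 -0.063  0.142]
 [ 0.339  0.006  1.33 ]
 [ 0.339  0.006  1.33 ]]
scene mould ((557.861083984375, -57.308143615722656), (111.64768981933594, 197.255126953125), 80.62796020507812) z med 0.04065747522304641
[array([145, 139, 137]), array([81, 78, 78])]
tray 5211 ((482.35791015625, -292.350341796875), (174.48968505859375, 236.00244140625), 78.30228424072266) z 0.003934431125131255
yellow [320.93103448 273.51724138] [ 0.63552351 -0.04337559  0.06176012] [[ 0.63144941 -0.04223207  0.055     ]]
lever hi 387
[[ 0.622 -0.072  0.075]
 [ 0.607 -0.063  0.081]
 [ 0.602 -0.064  0.089]
 [ 0.591 -0.064  0.095]
 [ 0.592 -0.069  0.103]
 [ 0.586 -0.061  0.109]
 [ 0.577 -0.064  0.116]
 [ 0.563 -0.069  0.125]
 [ 0.568 -0.059  0.131]
 [ 0.563 -0.051  0.135]
 [ 0.555 -0.064  0.14 ]
 [ 0.549 -0.06   0.144]
 [ 1.283 -0.226  1.135]]
```

```bash
cat >> h.py <<'E'
from scipy.spatial.transform import Rotation as Rn
MO=np.array([.5447,-.0560]);MA=np.radians(-9.3)
def mw(x,y,z,):
    c,s=np.cos(MA),np.sin(MA);return np.array([MO[0]+c*x-s*y,MO[1]+s*x+c*y,z])
def rows(targets):
    "targets: list of (pos,yaw of jaw axis); prints row numbers from current pose"
    o=bot.get_obs();R=Rn.from_quat(o['tool_rot']);p=np.array(o['eef_pos'])
    for P,yaw in targets:
        best=None
        for k in(0,np.pi):
            a=yaw+k;z=np.array([np.cos(a),np.sin(a),0]);x=np.array([0,0,-1.]);y=np.cross(z,x)
            w=(R.inv()*Rn.from_matrix(np.c_[x,y,z])).as_rotvec()
            if best is None or np.linalg.norm(w)<np.linalg.norm(best):best=w
        print(np.round(R.inv().apply(np.array(P)-p)/.25,3),np.round(best/.5,3))
def st():
    o=bot.get_obs();print('t',round(float(o['clock']),2),'tcp',np.round(o['eef_pos'],4),'F',np.round(o['ft_force'],1),'w',round(float(o['grip_width']),4),'q',np.round(o['joint_pos'],2)); print('axes x,z',np.round(Rn.from_quat(o['tool_rot']).as_matrix()[:,[0,2]].T,3))
E
python3 - <<'E'
from h import *
p=np.load('scene0p.npy').astype(int)
for th in(100,110,118):
    m=np.zeros((480,640),bool);m[210:295,160:228]=p[210:295,160:228].min(2)>th
    print(th,fit('scene',m,.016))
for n in('top','scene'):
    X=pts(n,np.load(n+'0.npy'));q=X[(X[...,2]>.085)&(X[...,2]<.16)&(abs(X[...,0]-.57)<.06)&(abs(X[...,1]+.063)<.03)]
    c,s=np.cos(MA),np.sin(MA);d=q[:,:2]-MO;mx=d@[c,s];my=d@[-s,c]
    print(n,'y mean',my.mean(),'xmin',mx.min(),np.polyfit(mx,q[:,2],1), 'near end', mx[q[:,2]>.12].min(), q[:,2].max())
    print(proj(n,[mw(85,0,55)/1 if 0 else mw(.085,0,.055),mw(0,0,.04)]))
st();rows([(mw(.0,0,.25),MA+np.pi/2)])
E
```

```text
100 ((461.9178771972656, -291.4522399902344), (105.1021499633789, 176.67335510253906), 77.53881072998047)
110 ((461.78204345703125, -291.3599853515625), (104.6734390258789, 174.62106323242188), 77.43192291259766)
118 ((467.72314453125, -292.8205261230469), (104.12012481689453, 161.5934295654297), 77.52881622314453)
top y mean 0.0005200565125539428 xmin -0.005865204311239501 [-0.9213831   0.14278657] near end -0.005865204311239501 0.14741443051172798
[[348.19996164 217.57405923]
 [343.51934761 248.70173203]]
scene y mean -4.272319871783505e-05 xmin -0.0023281021259738454 [-1.05393936  0.15005762] near end -0.0023281021259738454 0.14785651088008078
[[308.03026021 275.62083569]
 [303.85484171 246.74326257]]
t 0.1 tcp [ 0.1589 -0.4735  0.2305] F [ 0.8 -0.5 -1.3] w 0.0855 q [-1.25  0.24  0.    1.34 -0.    1.57]
axes x,z [[-0.001  0.002 -1.   ]
 [ 0.318 -0.948 -0.002]]
[-0.076  1.994 -1.092] [ 0.972 -0.004  0.001]
```

Tray centre (0.461,-0.292), at -12.5°, agrees across both views. Mould origin is (0.545,-0.056) at -9.3°. The lever stands at about 45° (q ≈ 0.17), so the paddle grip is at mould x ≈ 0.0115, z ≈ 0.128. Moving over now.

Request:
apply_moves:
  targets: [-0.08,0.98,-0.54,0.48,0,0,1,-0.08,0.98,-0.54,0.48,0,0,1,-0.08,0.98,-0.54,0.48,0,0,1,-0.08,0.98,-0.54,0.48,0,0,1,-0.08,0.98,-0.54,0.48,0,0,1,-0.08,0.98,-0.54,0.48,0,0,1,-0.08,0.98,-0.54,0.48,0,0,1,-0.08,0.98,-0.54,0.48,0,0,1,-0.08,0.98,-0.54,0.48,0,0,1]

```text
clock: 0.85
eef_pos: [0.3495, -0.2664, 0.2511]
tool_rot: [0.477, 0.522, -0.477, 0.522]
ft_force: [0.9, 0.1, -0.1]
grip_width: 0.0855
```

Run:
```python
from h import *
st();rows([(mw(.0115,0,.22),MA+np.pi/2)])
```

```text
t 0.85 tcp [ 0.3495 -0.2664  0.2511] F [ 0.9  0.1 -0.1] w 0.0855 q [-0.65  0.11 -0.1   1.36 -0.    2.4 ]
axes x,z [[-0.001  0.    -1.   ]
 [ 0.089 -0.996 -0.   ]]
[ 0.124  0.897 -0.757] [ 0.503 -0.     0.001]
```

Joint 6 would hit its range this way, so I'll use the half-turn-equivalent grasp and turn the other way.

```bash
sed -i 's/for k in(0,np.pi)/for k in(0,)/' h.py
python3 - <<'E'
from h import *
rows([(mw(.0115,0,.22),MA+np.pi/2)])
E
```

```text
[ 0.124  0.897 -0.757] [-5.78e+00 -2.00e-03 -0.00e+00]
```

Request:
apply_moves:
  targets: [0,0.45,-0.4,-1,0,0,1,0,0.45,-0.4,-1,0,0,1,0,0.45,-0.4,-1,0,0,1,0,0.45,-0.4,-1,0,0,1]

```text
clock: 1.18
eef_pos: [0.4532, -0.1583, 0.2509]
tool_rot: [0.334, 0.624, -0.333, 0.624]
ft_force: [0.4, -0.1, -0.4]
grip_width: 0.0851
```

Request:
apply_moves:
  targets: [0,0,0,-1,0,0,1,0,0,0,-1,0,0,1,0,0,0,-1,0,0,1,0,0,0,-1,0,0,1]

```text
clock: 1.52
eef_pos: [0.4514, -0.1603, 0.2507]
tool_rot: [0.169, 0.687, -0.169, 0.686]
ft_force: [-0.7, -0.2, -0.9]
grip_width: 0.085
```

Request:
apply_moves:
  targets: [0,0,0,-1,0,0,1,0,0,0,-1,0,0,1,0,0,0,-1,0,0,1,0,0,0,-1,0,0,1]

```text
clock: 1.85
eef_pos: [0.4512, -0.1607, 0.2507]
tool_rot: [-0.006, 0.708, 0.006, 0.707]
ft_force: [0.4, 0.3, 0.5]
grip_width: 0.0855
```

Request:
apply_moves:
  targets: [0,0,0,-1,0,0,1,0,0,0,-1,0,0,1,0,0,0,-1,0,0,1,0,0,0,-1,0,0,1]

```text
clock: 2.18
eef_pos: [0.4511, -0.1607, 0.2508]
tool_rot: [-0.18, 0.684, 0.181, 0.683]
ft_force: [-0.1, 0.2, -0.1]
grip_width: 0.0855
```

Request:
apply_moves:
  targets: [0,0,0,-1,0,0,1,0,0,0,-1,0,0,1,0,0,0,-1,0,0,1,0,0,0,-1,0,0,1]

```text
clock: 2.52
eef_pos: [0.4511, -0.1607, 0.2508]
tool_rot: [-0.344, 0.618, 0.344, 0.617]
ft_force: [0.1, -0.6, -0.1]
grip_width: 0.0857
```

Run:
```python
from h import *
st();rows([(mw(.0115,0,.22),MA+np.pi/2)])
```

```text
t 2.52 tcp [ 0.4511 -0.1607  0.2508] F [ 0.1 -0.6 -0.1] w 0.0857 q [-0.34  0.19 -0.01  1.37 -0.    0.21]
axes x,z [[-0.001 -0.    -1.   ]
 [ 0.527  0.85  -0.001]]
[ 0.123 -0.14   0.571] [-0.784 -0.001 -0.003]
```

Request:
apply_moves:
  targets: [0.12,-0.14,0.57,-0.78,0,0,1,0.12,-0.14,0.57,-0.78,0,0,1,0.12,-0.14,0.57,-0.78,0,0,1,0.12,-0.14,0.57,-0.78,0,0,1,0.12,-0.14,0.57,-0.78,0,0,1,0.12,-0.14,0.57,-0.78,0,0,1]

```text
clock: 3.02
eef_pos: [0.5569, -0.0574, 0.2197]
tool_rot: [-0.456, 0.541, 0.457, 0.539]
ft_force: [0.1, -0.1, 0.7]
grip_width: 0.0852
```

Run:
```python
from h import *
st();rows([(mw(.0115,0,.11),MA+np.pi/2)])
p,d=bot.camera('scene');cv2.imwrite('pics/s1.png',cv2.resize(p[60:330,200:440,::-1],None,fx=2.2,fy=2.2))
```

```text
t 3.02 tcp [ 0.5569 -0.0574  0.2197] F [ 0.1 -0.1  0.7] w 0.0852 q [-0.1   0.37  0.15  1.36 -0.    0.07]
axes x,z [[-0.003 -0.    -1.   ]
 [ 0.167  0.986 -0.001]]
[ 0.439  0.002 -0.002] [-0.012 -0.002 -0.006]
```

View pics/s1.png

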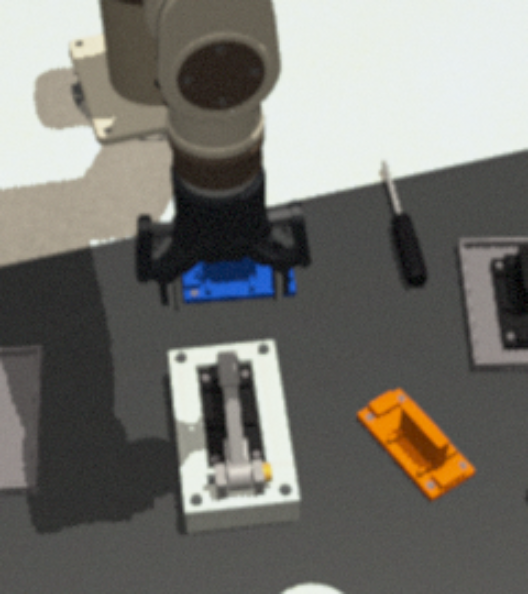

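The open gripper hangs above the lever line in the scene crop, with the jaws spanning across it. I'll descend 110 mm and pinch the paddle.

Request:
apply_moves:
  targets: [0.15,0,0,0,0,0,1,0.3,0,0,0,0,0,1,0.44,0,0,0,0,0,1,0.44,0,0,0,0,0,1,0.44,0,0,0,0,0,0,0.44,0,0,0,0,0,0,0.44,0,0,0,0,0,0,0.44,0,0,0,0,0,0,0.44,0,0,0,0,0,0,0.44,0,0,0,0,0,0,0.44,0,0,0,0,0,0,0.44,0,0,0,0,0,0]

```text
clock: 4.07
eef_pos: [0.5579, -0.0578, 0.1131]
tool_rot: [-0.457, 0.54, 0.455, 0.54]
ft_force: [-1.7, -4.5, 6.5]
grip_width: 0.0189
```

Run:
```python
from h import *
st()
T=[]
for a in np.radians([45,52,59,66,73,80,87,94,101,108,115,122,129,131,133]):
    P=mw(.085-.104*np.cos(a),0,.055+.104*np.sin(a)-.019);T.append((P,MA+np.pi/2))
rows(T)
```

```text
t 4.07 tcp [ 0.5579 -0.0578  0.1131] F [-1.7 -4.5  6.5] w 0.0189 q [-0.1   0.43 -0.04  1.1  -0.    0.07]
axes x,z [[ 0.002 -0.002 -1.   ]
 [ 0.167  0.986 -0.002]]
[ 0.014  0.008 -0.001] [-0.012 -0.004  0.006]
[-0.019 -0.031 -0.001] [-0.012 -0.004  0.006]
[-0.048 -0.073 -0.001] [-0.012 -0.004  0.006]
[-0.071 -0.118 -0.001] [-0.012 -0.004  0.006]
[-0.089 -0.165 -0.001] [-0.012 -0.004  0.006]
[-0.101 -0.215 -0.   ] [-0.012 -0.004  0.006]
[-0.106 -0.265 -0.   ] [-0.012 -0.004  0.006]
[-0.106 -0.316  0.   ] [-0.012 -0.004  0.006]
[-0.099 -0.366  0.   ] [-0.012 -0.004  0.006]
[-0.086 -0.415  0.001] [-0.012 -0.004  0.006]
[-0.067 -0.463  0.001] [-0.012 -0.004  0.006]
[-0.043 -0.507  0.001] [-0.012 -0.004  0.006]
[-0.013 -0.549  0.002] [-0.012 -0.004  0.006]
[-0.004 -0.56   0.002] [-0.012 -0.004  0.006]
[ 0.006 -0.57   0.002] [-0.012 -0.004  0.006]
```

Width is 18.9 mm, so the 20 mm paddle is held. Now I'll swing it along the arc.

Request:
apply_moves:
  targets: [-0.015,-0.018,0,0,0,0,0,-0.027,-0.035,0,0,0,0,0,-0.042,-0.055,0,0,0,0,0,-0.056,-0.077,0,0,0,0,0,-0.068,-0.1,0,0,0,0,0,-0.079,-0.122,0,0,0,0,0,-0.088,-0.145,0,0,0,0,0,-0.097,-0.169,0,0,0,0,0,-0.105,-0.195,0,0,0,0,0,-0.109,-0.219,0,0,0,0,0,-0.109,-0.219,0,0,0,0,0]

```text
clock: 4.98
eef_pos: [0.6088, -0.0663, 0.1376]
tool_rot: [-0.455, 0.542, 0.458, 0.538]
ft_force: [-4.3, -3.6, 0.7]
grip_width: 0.0187
```

Run:
```python
from h import *
st()
T=[]
for a in np.radians([80,87,94,101,108,115,122,129,131,133]):
    P=mw(.085-.104*np.cos(a),0,.055+.104*np.sin(a)-.019);T.append((P,MA+np.pi/2))
rows(T)
p,d=bot.camera('scene');cv2.imwrite('pics/s2.png',cv2.resize(p[60:330,200:440,::-1],None,fx=2.2,fy=2.2))
```

```text
t 4.98 tcp [ 0.6088 -0.0663  0.1376] F [-4.3 -3.6  0.7] w 0.0187 q [-0.11  0.52  0.17  1.23 -0.    0.06]
axes x,z [[-0.007 -0.001 -1.   ]
 [ 0.167  0.986 -0.002]]
[-0.003 -0.008 -0.001] [-0.012 -0.003 -0.013]
[-0.009 -0.058 -0.001] [-0.012 -0.003 -0.013]
[-0.009 -0.109 -0.   ] [-0.012 -0.003 -0.013]
[-0.003 -0.16  -0.   ] [-0.012 -0.003 -0.013]
[ 0.01  -0.209  0.   ] [-0.012 -0.003 -0.013]
[ 0.028 -0.256  0.001] [-0.012 -0.003 -0.013]
[ 0.052 -0.301  0.001] [-0.012 -0.003 -0.013]
[ 0.081 -0.343  0.001] [-0.012 -0.003 -0.013]
[ 0.09  -0.354  0.001] [-0.012 -0.003 -0.013]
[ 0.1   -0.365  0.001] [-0.012 -0.003 -0.013]
```

View pics/s2.png

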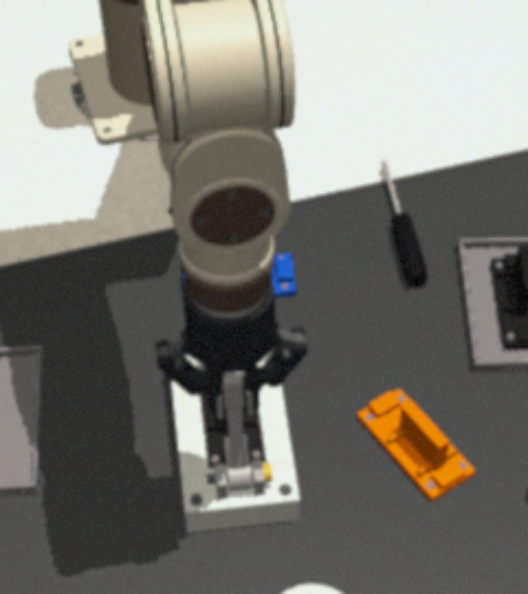

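The lever is near upright and still between the fingers, at crop (235,400). I'll carry on to the open stop.

Request:
apply_moves:
  targets: [-0.006,-0.025,0,0,0,0,0,-0.008,-0.055,0,0,0,0,0,-0.008,-0.08,0,0,0,0,0,-0.008,-0.108,0,0,0,0,0,-0.005,-0.135,0,0,0,0,0,0,-0.16,0,0,0,0,0,0.005,-0.185,0,0,0,0,0,0.012,-0.209,0,0,0,0,0,0.02,-0.232,0,0,0,0,0,0.028,-0.255,0,0,0,0,0,0.04,-0.278,0,0,0,0,0,0.052,-0.3,0,0,0,0,0]

```text
clock: 6.03
eef_pos: [0.6831, -0.0785, 0.1251]
tool_rot: [-0.455, 0.542, 0.457, 0.539]
ft_force: [-4.9, -1.6, 1.5]
grip_width: 0.0185
```

Run:
```python
from h import *
st()
T=[]
for a in np.radians([122,125,129,131]):
    P=mw(.085-.104*np.cos(a),0,.055+.104*np.sin(a)-.019);T.append((P,MA+np.pi/2))
rows(T)
```

```text
t 6.03 tcp [ 0.6831 -0.0785  0.1251] F [-4.9 -1.6  1.5] w 0.0185 q [-0.11  0.68  0.41  1.31 -0.    0.05]
axes x,z [[-0.005 -0.    -1.   ]
 [ 0.167  0.986 -0.001]]
[ 0.004  0.001 -0.001] [-0.011 -0.002 -0.01 ]
[ 0.016 -0.018 -0.   ] [-0.011 -0.002 -0.01 ]
[ 0.033 -0.041 -0.   ] [-0.011 -0.002 -0.01 ]
[ 0.042 -0.052 -0.   ] [-0.011 -0.002 -0.01 ]
```

Request:
apply_moves:
  targets: [0.014,-0.02,0,0,0,0,0,0.03,-0.042,0,0,0,0,0,0.035,-0.048,0,0,0,0,0,0.035,-0.048,0,0,0,0,0,0.035,-0.048,0,0,0,0,0.5,0.035,-0.048,0,0,0,0,0.6,0.035,-0.048,0,0,0,0,0.6,0.035,-0.048,0,0,0,0,0.6,-0.1,-0.048,0,0,0,0,0.6,-0.25,-0.048,0,0,0,0,0.6,-0.35,-0.048,0,0,0,0,0.6,-0.35,-0.048,0,0,0,0,0.6]

```text
clock: 7.03
eef_pos: [0.7004, -0.0803, 0.2216]
tool_rot: [-0.46, 0.537, 0.453, 0.544]
ft_force: [0.8, 0.3, 1.8]
grip_width: 0.0513
```

Run:
```python
from h import *
st();rows([(mw(-.03,0,.215),MA+np.pi/2)])
```

```text
t 7.03 tcp [ 0.7004 -0.0803  0.2216] F [0.8 0.3 1.8] w 0.0513 q [-0.11  0.67  0.65  1.54  0.    0.05]
axes x,z [[ 0.014 -0.001 -1.   ]
 [ 0.167  0.986  0.001]]
[ 0.016  0.751 -0.009] [-0.01   0.002  0.028]
```

Request:
apply_moves:
  targets: [0,0.98,0,0,0,0,1,0,0.98,0,0,0,0,1,0,0.98,0,0,0,0,1,0,0.98,0,0,0,0,1,0,0.98,0,0,0,0,1,0,0.98,0,0,0,0,1,0,0.98,0,0,0,0,1,0,0.98,0,0,0,0,1]

```text
clock: 7.7
eef_pos: [0.4535, -0.0389, 0.2133]
tool_rot: [-0.457, 0.54, 0.456, 0.54]
ft_force: [0.6, -0.5, 0.5]
grip_width: 0.0852
```

Run:
```python
from h import *
st();I=[]
for n in("scene","top"):
    p,d=bot.camera(n);np.save(f"{n}1.npy",d);np.save(f"{n}1p.npy",p)
    s=p[205:310,266:346] if n=="scene" else p[195:300,305:385]
    I.append(cv2.resize(s[:,:,::-1],None,fx=5,fy=5,interpolation=cv2.INTER_CUBIC))
cv2.imwrite('pics/crop1.png',np.hstack(I))
```

```text
t 7.7 tcp [ 0.4535 -0.0389  0.2133] F [ 0.6 -0.5  0.5] w 0.0852 q [-0.09  0.16 -0.14  1.27  0.    0.08]
axes x,z [[ 0.     0.    -1.   ]
 [ 0.166  0.986  0.   ]]
```

View pics/crop1.png

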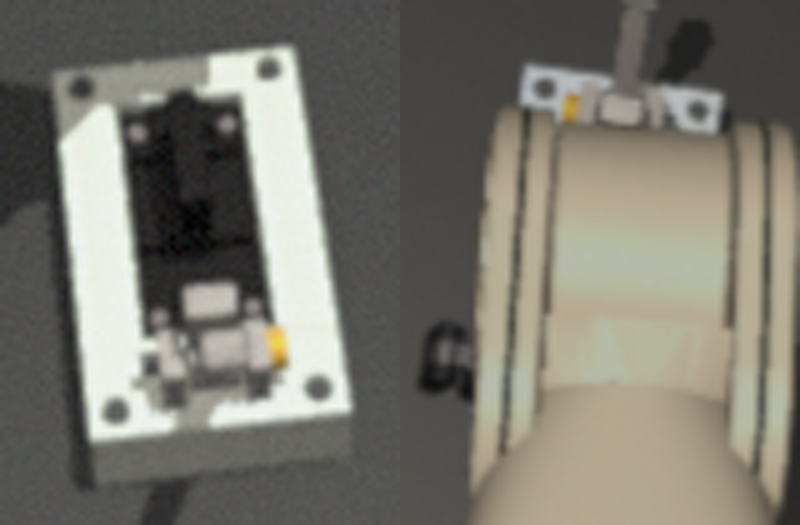

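The left crop shows the lever swung over, seen nearly end-on at (210,300). The right crop shows it pointing away, up and off the block. The bracket is uncovered in the cavity, web at left (185,90–240). I'll measure both.

Run:
```python
from h import *
c,s=np.cos(MA),np.sin(MA)
for n in('scene','top'):
  for k in(1,0):
    X=pts(n,np.load(n+f'{k}.npy'));d=X[...,:2]-MO;mx=d@[c,s];my=d@[-s,c];z=X[...,2]
    L=(mx>.09)&(mx<.2)&(abs(my)<.04)&(z>.07)&(z<.2)
    if L.sum(): print(n,k,'lever n',L.sum(),'x',mx[L].min(),mx[L].max(),'y',my[L].mean(),'z',z[L].max())
    W=(abs(mx)<.06)&(abs(my)<.025)&(z>.064)&(z<.085)
    if W.sum(): print(n,k,'web',W.sum(),'x',np.percentile(mx[W],[1,99]),'y',np.percentile(my[W],[2,50,98]),'z',np.percentile(z[W],[50,95]))
    T=(abs(mx)<.06)&(abs(my)<.025)&(z>.074)&(z<.082)
    if T.sum()>5: print(' top face',T.sum(),np.percentile(mx[T],[1,99]),np.percentile(my[T],[2,50,98]),'fit',np.polyfit(mx[T],my[T],1))
rows([(mw(-.01,0,.048),MA+np.pi/2)])
```

```text
scene 1 lever n 97 x 0.09000758085538635 0.1546569974801184 y -0.0008742664298636227 z 0.16496165809427288
scene 1 web 170 x [-0.04104598  0.02133258] y [-0.00633018  0.00023671  0.0072685 ] z [0.07723567 0.0815611 ]
 top face 137 [-0.04098953  0.02044805] [-0.00621813 -0.00015407  0.00720696] fit [-0.00664573  0.00013645]
scene 0 lever n 9 x 0.09018239508134764 0.10050362933017068 y 0.007092979416620345 z 0.0741212468541721
scene 0 web 24 x [0.0056907  0.05959381] y [-0.009438   -0.00622442  0.01031404] z [0.06760506 0.08404146]
top 1 lever n 188 x 0.09076101466551978 0.15095102909989241 y 0.0007007086546634966 z 0.16395945168086934
top 0 web 98 x [-0.04166613  0.05975592] y [-0.00795181  0.00050236  0.00891402] z [0.07685667 0.08104496]
 top face 74 [-0.0417079   0.00287037] [-0.00605781  0.00070056  0.00727988] fit [0.00350423 0.00054224]
[ 0.664 -0.316 -0.007] [-0.011  0.001  0.006]
```

Web centre is at mould x ≈ -0.010, y ≈ 0, top at z ≈ 0.078, as it should be. The lever tip at (x 0.153, z 0.165) means about 120°, or q ≈ 1.48. That is past 1.3 but short of the 1.7 stop, so I'll nudge it the rest of the way with shut fingers.

Run:
```python
from h import *
rows([(mw(x,0,z),MA+np.pi/2) for x,z in((.0,.215),(.085,.215),(.085,.125),(.115,.125),(.128,.125))])
```

```text
[-0.003 -0.358 -0.007] [-0.011  0.001  0.006]
[-0.002 -0.698 -0.005] [-0.011  0.001  0.006]
[ 0.358 -0.697 -0.005] [-0.011  0.001  0.006]
[ 0.358 -0.817 -0.005] [-0.011  0.001  0.006]
[ 0.358 -0.869 -0.004] [-0.011  0.001  0.006]
```

Request:
apply_moves:
  targets: [0,-0.35,-0.005,0,0,0,0,0,-0.69,-0.005,0,0,0,0,0,-0.69,-0.005,0,0,0,0,0,-0.69,-0.005,0,0,0,0,0,-0.69,-0.005,0,0,0,0,0,-0.69,-0.005,0,0,0,0,0.18,-0.69,-0.005,0,0,0,0,0.35,-0.69,-0.005,0,0,0,0,0.35,-0.69,-0.005,0,0,0,0]

```text
clock: 8.55
eef_pos: [0.6194, -0.0687, 0.1176]
tool_rot: [-0.453, 0.544, 0.46, 0.537]
ft_force: [-2.4, 0.6, -1.9]
grip_width: -0.0
```

Run:
```python
from h import *
st();rows([(mw(x,0,z),MA+np.pi/2) for x,z in((.085,.125),(.115,.125),(.128,.125))])
```

```text
t 8.55 tcp [ 0.6194 -0.0687  0.1176] F [-2.4  0.6 -1.9] w -0.0 q [-0.11  0.56  0.18  1.21  0.    0.06]
axes x,z [[-0.014  0.002 -1.   ]
 [ 0.167  0.986 -0.001]]
[-0.03  -0.036  0.002] [-0.011 -0.001 -0.029]
[-0.032 -0.156  0.003] [-0.011 -0.001 -0.029]
[-0.032 -0.208  0.003] [-0.011 -0.001 -0.029]
```

Request:
apply_moves:
  targets: [0,-0.05,0,0,0,0,0,0,-0.09,0,0,0,0,0,0,-0.12,0,0,0,0,0,0,-0.14,0,0,0,0,0,0,-0.16,0,0,0,0,0,0,-0.175,0,0,0,0,0,0,-0.175,0,0,0,0,0,0,-0.175,0,0,0,0,0]

```text
clock: 9.22
eef_pos: [0.6692, -0.0768, 0.1264]
tool_rot: [-0.457, 0.54, 0.456, 0.541]
ft_force: [-0.2, 0.5, 0.4]
grip_width: 0.0002
```

Run:
```python
from h import *
st();rows([(mw(x,0,z),MA+np.pi/2) for x,z in((.128,.125),(.08,.125),(.08,.215))])
c,s=np.cos(MA),np.sin(MA)
for n in('scene','top'):
    X=pts(n,bot.camera(n)[1]);d=X[...,:2]-MO;mx=d@[c,s];my=d@[-s,c];z=X[...,2]
    L=(mx>.145)&(mx<.2)&(abs(my)<.03)&(z>.09)&(z<.2);print(n,L.sum(),mx[L].max(),z[L].max(),np.percentile(mx[L],95))
```

```text
t 9.22 tcp [ 0.6692 -0.0768  0.1264] F [-0.2  0.5  0.4] w 0.0002 q [-0.11  0.64  0.35  1.28 -0.    0.05]
axes x,z [[ 0.002 -0.    -1.   ]
 [ 0.167  0.986  0.   ]]
[ 0.006 -0.007  0.002] [-0.011  0.     0.004]
[0.005 0.185 0.001] [-0.011  0.     0.004]
[-0.355  0.184  0.001] [-0.011  0.     0.004]
scene 96 0.16869314550963943 0.15352780814478795 0.1671730871488322Traceback (most recent call last):
  File "<stdin>", line 6, in <module>
    return umr_maximum(a, axis, None, out, keepdims, initial, where)
ValueError: zero-size array to reduction operation maximum which has no identity
```

The tip is now at x 0.168, z 0.1535, i.e. about 130° or q ≈ 1.66, so the lever is practically at the stop. I'll go back over the web, opening on the way.

Request:
apply_moves:
  targets: [0,0.12,0,0,0,0,0,0,0.25,0,0,0,0,0,0,0.4,0,0,0,0,1,0,0.545,0,0,0,0,1,0,0.545,0,0,0,0,1,0,0.545,0,0,0,0,1,0,0.545,0,0,0,0,1,0,0.545,0,0,0,0,1,0,0.545,0,0,0,0,1]

```text
clock: 10.07
eef_pos: [0.5362, -0.0543, 0.1262]
tool_rot: [-0.457, 0.539, 0.456, 0.541]
ft_force: [-1.1, 0.5, 0.1]
grip_width: 0.0834
```

Run:
```python
from h import *
st();rows([(mw(-.01,0,.048),MA+np.pi/2)])
```

```text
t 10.07 tcp [ 0.5362 -0.0543  0.1262] F [-1.1  0.5  0.1] w 0.0834 q [-0.1   0.38 -0.08  1.11 -0.    0.07]
axes x,z [[ 0.003 -0.    -1.   ]
 [ 0.167  0.986  0.   ]]
[ 0.313  0.006 -0.001] [-0.011  0.     0.005]
```

Request:
apply_moves:
  targets: [0.12,0.004,0,-0.01,0,0,1,0.2,0.004,0,-0.01,0,0,1,0.27,0.004,0,-0.01,0,0,1,0.31,0.004,0,-0.01,0,0,1,0.31,0.004,0,-0.01,0,0,1,0.31,0.004,0,-0.01,0,0,0,0.31,0.004,0,-0.01,0,0,0,0.31,0.004,0,-0.01,0,0,0,0.31,0.004,0,-0.01,0,0,0,0.31,0.004,0,-0.01,0,0,0,0.31,0.004,0,-0.01,0,0,0,0.31,0.004,0,-0.01,0,0,0]

```text
clock: 11.07
eef_pos: [0.5337, -0.0538, 0.0488]
tool_rot: [-0.458, 0.539, 0.457, 0.539]
ft_force: [-0.7, 0.4, 2.8]
grip_width: 0.0133
```

Run:
```python
from h import *
st();rows([(mw(-.01,0,.048),MA+np.pi/2)])
```

```text
t 11.07 tcp [ 0.5337 -0.0538  0.0488] F [-0.7  0.4  2.8] w 0.0133 q [-0.1   0.46 -0.19  0.92  0.    0.06]
axes x,z [[ 0.002 -0.    -1.   ]
 [ 0.162  0.987  0.   ]]
[ 0.003 -0.005 -0.001] [-0.001  0.     0.003]
```

Width is 13.3 mm, so the 14 mm web is held. Lifting straight up, slowly at first.

Request:
apply_moves:
  targets: [-0.02,0,0,0,0,0,0,-0.045,0,0,0,0,0,0,-0.07,0,0,0,0,0,0,-0.1,0,0,0,0,0,0,-0.14,0,0,0,0,0,0,-0.2,0,0,0,0,0,0,-0.27,0,0,0,0,0,0,-0.34,0,0,0,0,0,0,-0.4,0,0,0,0,0,0,-0.44,0,0,0,0,0,0,-0.44,0,0,0,0,0,0,-0.44,0,0,0,0,0,0]

```text
clock: 12.07
eef_pos: [0.5335, -0.0539, 0.1587]
tool_rot: [-0.458, 0.539, 0.457, 0.539]
ft_force: [0.4, 0.0, -1.5]
grip_width: 0.0131
```

```bash
cat >> h.py <<'E'
TO=np.array([.4613,-.292]);TA=np.radians(-12.5)
def tw(x,y,z):
    c,s=np.cos(TA),np.sin(TA);return np.array([TO[0]+c*x-s*y,TO[1]+s*x+c*y,z])
E
python3 - <<'E'
from h import *
st();rows([(tw(-.01,0,.15),TA+np.pi/2)])
p,d=bot.camera('scene');cv2.imwrite('pics/s3.png',cv2.resize(p[130:330,140:360,::-1],None,fx=3,fy=3))
E
```

```text
t 12.07 tcp [ 0.5335 -0.0539  0.1587] F [ 0.4  0.  -1.5] w 0.0131 q [-0.1   0.35 -0.03  1.18 -0.    0.06]
axes x,z [[ 0.001 -0.    -1.   ]
 [ 0.162  0.987  0.   ]]
[ 0.034  0.171 -0.985] [0.111 0.    0.003]
```

View pics/s3.png

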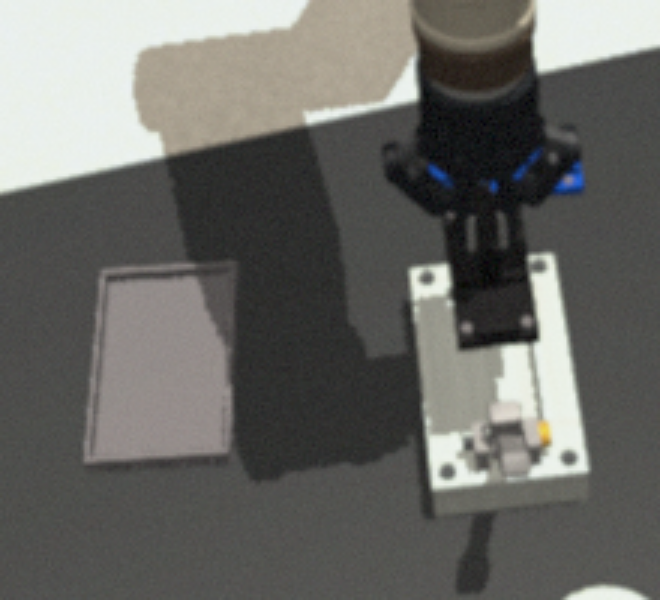

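The bracket hangs level in the gripper above the mould, near (500,310), with the lever still open at (515,430). Carrying it over to the tray.

Request:
apply_moves:
  targets: [0,0.02,-0.1,0.02,0,0,0,0,0.04,-0.22,0.04,0,0,0,0,0.06,-0.34,0.06,0,0,0,0,0.08,-0.46,0.08,0,0,0,0,0.1,-0.58,0.1,0,0,0,0,0.12,-0.7,0.11,0,0,0,0,0.14,-0.81,0.11,0,0,0,0,0.16,-0.91,0.11,0,0,0,0,0.17,-0.985,0.11,0,0,0,0,0.17,-0.985,0.11,0,0,0,0,0.17,-0.985,0.11,0,0,0,0,0.17,-0.985,0.11,0,0,0]

```text
clock: 13.12
eef_pos: [0.4508, -0.2891, 0.157]
tool_rot: [-0.442, 0.551, 0.444, 0.551]
ft_force: [-0.6, 0.4, -1.1]
grip_width: 0.0127
```

Run:
```python
from h import *
st();rows([(tw(-.01,0,.06),TA+np.pi/2)])
X=pts('scene',bot.camera('scene')[1]);c,s=np.cos(TA),np.sin(TA);d=X[...,:2]-TO;tx=d@[c,s];ty=d@[-s,c]
# base/pad of held part
m=(abs(tx)<.1)&(abs(ty)<.06)&(X[...,2]>.09)&(X[...,2]<.14);print(m.sum(),np.percentile(tx[m],[1,99]),np.percentile(ty[m],[1,99]),np.percentile(X[...,2][m],[2,50,98]))
f=m&(tx>.0);print(np.percentile(X[...,2][f],[2,20,50,90]))
```

```text
t 13.12 tcp [ 0.4508 -0.2891  0.157 ] F [-0.6  0.4 -1.1] w 0.0127 q [-0.57  0.35 -0.03  1.18  0.   -0.35]
axes x,z [[-0.002  0.002 -1.   ]
 [ 0.216  0.976  0.001]]
[ 0.388 -0.004 -0.003] [ 0.001  0.003 -0.004]
167 [-0.05626598  0.06363829] [-0.02716104  0.02887192] [0.13154605 0.13833225 0.13996913]
[0.13213371 0.13566055 0.13835279 0.13966323]
```

The held base spans ±28 mm in tray y and about -58 to +64 mm in x, with its underside at about 0.132, so it is well centred. It should land at TCP z ≈ 0.030. Lowering.

Request:
apply_moves:
  targets: [0.06,0,0,0,0,0,0,0.14,0,0,0,0,0,0,0.22,0,0,0,0,0,0,0.3,0,0,0,0,0,0,0.37,0,0,0,0,0,0,0.42,0,0,0,0,0,0,0.45,0,0,0,0,0,0,0.47,0,0,0,0,0,0,0.485,0,0,0,0,0,0,0.485,0,0,0,0,0,0,0.485,0,0,0,0,0,0]

```text
clock: 14.08
eef_pos: [0.4518, -0.29, 0.0373]
tool_rot: [-0.443, 0.551, 0.442, 0.551]
ft_force: [-0.1, 0.2, -1.0]
grip_width: 0.0128
```

Run:
```python
from h import *
st();rows([(tw(-.01,0,.03),TA+np.pi/2)])
```

```text
t 14.08 tcp [ 0.4518 -0.29    0.0373] F [-0.1  0.2 -1. ] w 0.0128 q [-0.57  0.47 -0.2   0.9   0.   -0.35]
axes x,z [[ 0.001 -0.001 -1.   ]
 [ 0.216  0.976 -0.   ]]
[0.029 0.001 0.   ] [ 0.001 -0.001  0.002]
```

Request:
apply_moves:
  targets: [0.01,0,0,0,0,0,0,0.018,0,0,0,0,0,0,0.024,0,0,0,0,0,0,0.028,0,0,0,0,0,0,0.031,0,0,0,0,0,0,0.031,0,0,0,0,0,0]

```text
clock: 14.58
eef_pos: [0.4513, -0.29, 0.0299]
tool_rot: [-0.443, 0.551, 0.442, 0.551]
ft_force: [-2.5, 1.3, 4.2]
grip_width: 0.0131
```

The force rose by 5 N at z = 0.0299, so it is down on the tray floor as expected. Releasing part-way and withdrawing straight up.

Request:
apply_moves:
  targets: [0,0,0,0,0,0,0.2,0,0,0,0,0,0,0.35,0,0,0,0,0,0,0.5,-0.003,0,0,0,0,0,0.5,-0.003,0,0,0,0,0,0.5,-0.03,0,0,0,0,0,0.5,-0.1,0,0,0,0,0,0.5,-0.2,0,0,0,0,0,0.5,-0.35,0,0,0,0,0,0.5,-0.5,0,0,0,0,0,0.5,-0.65,0,0,0,0,0,0.5,-0.65,0,0,0,0,0,0.5]

```text
clock: 15.58
eef_pos: [0.4552, -0.2924, 0.2006]
tool_rot: [-0.448, 0.55, 0.438, 0.553]
ft_force: [0.9, -0.4, 1.4]
grip_width: 0.0427
```

Run:
```python
from h import *
st()
p,dd=bot.camera('scene');cv2.imwrite('pics/s4.png',cv2.resize(p[180:330,140:360,::-1],None,fx=3.6,fy=3.6))
pt,_=bot.camera('top');cv2.imwrite('pics/t4.png',pt[:,:,::-1])
X=pts('scene',dd);z=X[...,2];c,s=np.cos(TA),np.sin(TA);d=X[...,:2]-TO;tx=d@[c,s];ty=d@[-s,c]
m=(abs(tx)<.08)&(abs(ty)<.046)&(z>.011)&(z<.1)
print('part',m.sum(),np.percentile(tx[m],[1,99]),np.percentile(ty[m],[1,99]),z[m].max())
w=m&(z>.045);print('web x',np.percentile(tx[w],[2,98]),'y',np.percentile(ty[w],[2,50,98]),'z',np.percentile(z[w],95))
f=m&(z<.03);A=np.c_[tx[f],ty[f],np.ones(f.sum())];print('base plane tilt,z0',np.linalg.lstsq(A,z[f],rcond=None)[0])
c,s=np.cos(MA),np.sin(MA);d=X[...,:2]-MO;mx=d@[c,s];my=d@[-s,c];L=(mx>.145)&(mx<.2)&(abs(my)<.03)&(z>.09)&(z<.2);print('lever tip',mx[L].max(),z[L].max())
```

```text
t 15.58 tcp [ 0.4552 -0.2924  0.2006] F [ 0.9 -0.4  1.4] w 0.0427 q [-0.57  0.32  0.04  1.27 -0.   -0.35]
axes x,z [[ 0.013 -0.008 -1.   ]
 [ 0.216  0.976 -0.005]]
part 1186 [-0.05949523  0.063914  ] [-0.02736102  0.0282608 ] 0.06450188280522617
web x [-0.03706638  0.02264824] y [-0.00683235  0.00104668  0.00731845] z 0.06183083746219953
base plane tilt,z0 [ 0.00556035 -0.0008869   0.01712613]
lever tip 0.16963010616213944 0.15590626379778383
```

View pics/s4.png

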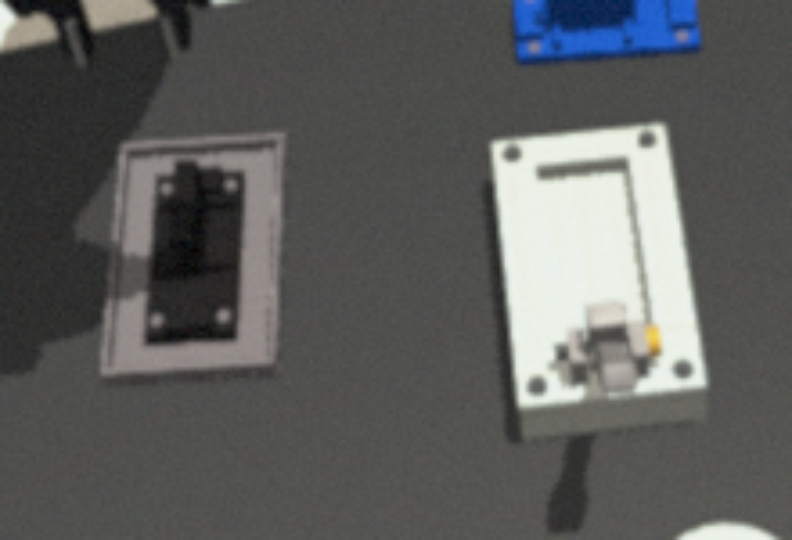

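View pics/t4.png

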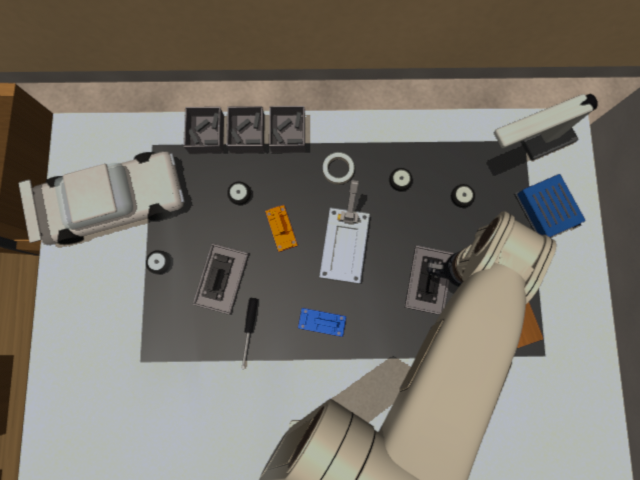

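The scene crop shows the bracket flat inside the tray at (195,240), the mould empty, and the lever open at (610,350). In the top view the bystanders that aren't hidden are unmoved. Web top is at 0.062–0.064, as it should be. Handing in.

Run:
```python
from h import *
print(bot.job_done());st()
```

```text
the job is handed in; nothing more can be done
None
the job is handed in; nothing more can be done
```

The lever is open and the bracket lies flat, right way up, on the floor of the empty tray. I handed the job in at about 15.7 s of the 45 s allowed.

**What I did:** I pinched the lever's paddle and swung it over. It came to rest at only about 1.48 rad, so I pushed it with shut fingers to about 1.66 rad, just short of its 1.7 rad stop. Then I gripped the bracket by its web, lifted it straight up, carried it over and lowered it until the force showed contact. I opened the fingers and withdrew upwards.

**Last checks, from the final pictures:**
- **Bracket position:** the web centre is about (-7, +1) mm from the tray centre. The base spans about -60 to +64 mm by ±28 mm, inside the rim.
- **Bracket lie:** the tilt measured about 0.006 rad, and the web top is 62–64 mm up against 59 mm expected, a few mm high, about the depth noise seen elsewhere.
- **Lever:** the tip is still where it was after the push, so it has stayed open.
- **Other things:** those visible in the last top view look unmoved by eye. The bottle was hidden behind the arm, so I could not check it, but the arm did not go near it.
- **Gripper:** it hangs free, with the fingertips at z = 0.20 m.

The only check that failed was a top-view lever reading after the push, which found no points. I relied on the scene camera for the lever's final angle.

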